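# Load and latch a reference module in the bench test fixture

### The job

Put the reference module with the yellow label into the blue nest of the test fixture, fully seated, and let go of it. Then swing the fixture's handle by its red grip over the module, letting it ride up over the cam and drop fully down into the locking notch, without forcing it against the cam or the end stop, and leave the other things on the bench where they are.

Things in the scene. Friction and masses are not known exactly. Their poses are not given: they have to be found in the camera images.
- module: The reference module with the YELLOW label on top: a black box 50 (its x) x 60 (its y) x 50 mm high, about 0.3 kg. Origin: centre of its underside. Stands loose on the bench at a yaw of up to 0.5 rad either way; it may be loaded either way round.
- spare_green: Another black module of the same size with a GREEN label. Leave it alone. Origin: centre of its underside.
- spare_white: Another black module of the same size with a WHITE label. Leave it alone. Origin: centre of its underside.
- fixture: Fixed test fixture: aluminium base 150 (x) x 210 (y) x 20 mm; origin centre of underside, robot on its -x side. Carries nest, handle post and a steel cam track (radius 51 mm about the post, far side): ramp 0.68 rad long, level crest 0.15 rad, then the notch and an orange end stop. The cam ring's setting differs by +-0.38 rad from start to start and is not measured, only seen or felt.
- bay (a point): Centre of the nest's floor, 20 mm above the bench, axes as the fixture. The nest is a blue frame 54 (x) x 64 (y) mm inside with walls 6 mm thick and 12 mm high, so the module (x along x) has 2 mm of play each side. Seated, the module's underside is on this point and its top 70 mm above the bench.
- pivot (a point): On the handle's vertical axis, at the top of the base (20 mm above the bench); 65 mm from bay along the fixture's +y. Axes as the fixture.
- handle: The swinging handle: a grey bar 20 mm wide and 12 mm thick, with the red grip at one end and at the other a short tail whose brass pin rides on the cam track. Origin on the axis at the underside of the bar, 76 mm above the bench when the handle is down (6 mm above a seated module), and its own -x points to the grip.
- grip (a point): Middle of the upright red grip: round post 16 mm across, 37 mm high, on the bar's end, 115 mm from the axis. Handle down: this point is 106.5 mm, the grip's top 125 mm, the bar's top 88 mm above the bench. The handle rises 10 mm on the cam: leave fingertips that much room above the bar, and do not clamp the grip so that it cannot rise and fall.
- swing (a joint): Turn of the handle, rad, counter-clockwise from above: at 0 the grip points to the fixture's -x (open), at 1.57 to its -y, over the nest. Starts between -0.4 and 0.05 and stays where left. The climb begins between 0.2 and 1.0 (see fixture); locked in the notch it reads between 1.13 and 2.01, with 0.08 rad of play before a rigid stop.
- lift (a joint): How far the handle has risen, m: 0 when down (open or in the notch), about 0.009 on the crest. A spring presses it down with 6 to 8 N, its weight adds 3 N. Pushing it up the ramp sideways at the grip takes 4 to 10 N. More than about 16 N at the grip against the stop, or holding the grip down on the ramp, is forcing.
- tape: Cream roll of tape, 100 mm across, lying. Bystander.
- screwdriver: Screwdriver with orange handle. Bystander.
- meter: Yellow hand-held meter, 170 x 85 x 35 mm. Bystander.
- decade_box: Black box with two terminals, 90 x 75 x 45 mm. Bystander.
- cleaner: White bottle, 50 mm across, 130 mm high. Bystander.
Not all that is in view belongs to the job. Leave any orange look-alike of the module alone.

How it is judged (in metres and radians):
On the way, in this order (a step that is already met when the one before it is completed fails the run):
1. the yellow-label module is seated in the nest and let go, with the handle still open and down (z of module in the frame of bay below 0.003 m and horizontal distance between module and bay below 0.005 m and angle between the x axis of module and the x axis of bay, either way round below 0.12 rad and angle between module's own z axis and vertical below 0.06 rad and contact force between module and the fingers below 0.1 N and value of joint swing below 0.6 rad and value of joint lift below 0.003 m), for 0.2 s.
2. the handle has risen more than 6 mm over the cam, with the module seated (value of joint lift above 0.006 m and value of joint swing above 0.5 rad and z of module in the frame of bay below 0.003 m and horizontal distance between module and bay below 0.005 m), for 0.05 s.
At the end, for the whole second after the job is handed in: The handle lies in the cam's notch: turned past 1.1 rad, down to within 2 mm, at rest. The yellow-label module is seated in the nest at rest: within 5 mm of the centre, underside within 3 mm of the floor, square to within 0.12 rad, upright (value of joint lift below 0.002 m and value of joint swing above 1.1 rad and velocity of joint swing between -0.05 and 0.05 rad/s and z of module in the frame of bay below 0.003 m and horizontal distance between module and bay below 0.005 m and angle between the x axis of module and the x axis of bay, either way round below 0.12 rad and angle between module's own z axis and vertical below 0.06 rad and linear speed of module below 0.02 m/s); the robot touches nothing.
It fails at once if the handle is forced: more than 40 N between its pin and the fixture's cam or end stop (about 16 N pushed at the grip) (contact force between handle and fixture above 40 N).
It fails at once if a spare module or another thing on the bench is pushed more than 30 mm (distance of any of spare_green, spare_white, tape, screwdriver, meter, decade_box, cleaner from where it was at the start of the episode above 0.03 m).
It also fails if it takes over 67 s, if anything falls off the work surface, if the arm or the gripper's body presses on something with over 40 N, if the wrist force passes 120 N, or if a joint passes its speed limit or range.

### The arm

A 6-joint arm with a two-finger parallel gripper is mounted at the origin on the work surface. World frame = base frame: x ahead of the robot, y to its left, z up, the work surface at z = 0. Lengths are in mm, angles in rad, forces in N, time in s.
With the tool pointing down it reaches from about 275 to 750 mm from the base axis. Payload 10.2 kg.
Tool frame: the origin (TCP) lies on the front face of the gripper's body, between the roots of the fingers; the fingertips stand 73 mm ahead of it and the grasp point (between the pads) lies 54 mm ahead of it; z points along the fingers, y is the line along which they close (so a half turn about z gives the same grasp; the last joint's range is limited). The gripper opens to 85 mm and grips with 20 to 120 N. Pads are 22 mm wide; open, the fingers measure 114 mm over their backs; the gripper's body (76 mm by 85 mm) begins 54 mm behind the grasp point. The pads swing forward as they close: fully open they stand 13 mm farther back than shut.
Start: joints at [-1.344, 0.313, 1.498, -0, 1.331, -0.223], TCP at [228.251, -472.793, 303.894] pointing down, gripper open.
Joint ranges: [-2.94, 2.94], [-0.97, 2.17], [0.19, 2.56], [-1.23, 4.37], [0.02, 3.11], [-2.88, 2.88]. Speed limits (rad/s): [2.39, 2.39, 3.01, 3.14, 3.14, 3.14].

### API

Orientations are given as a unit quaternion [w, x, y, z].
In Python, from rig import * gives the robot as it stands.
- The arm moves only by the tool step_arm, never from a script. Its argument "plan" is a list of rows, each an object with "offset": the shift along the tool's x, y, z in cm, a list of three; "rot": the turn, a rotation vector about the tool's x, y, z in degrees, a list of three; "gripper": the finger opening in cm, from 0 to 8.54. In form: [{"offset": [x, y, z], "rot": [wx, wy, wz], "gripper": gripper}, ...]. A call has 1 to 12 rows; each row is the pose to reach, as a shift and turn from the pose commanded when the call began, along the tool's axes at that moment; what a row does not reach only later rows make up. A row lasts 1/10 s, in which the tool goes at most 50 mm and 8.59 degrees, less where a joint would pass 70% of its speed; a pose out of reach is approached as far as the arm can. A call with a gripper value outside its range is refused whole. The fingers move at their own pace and stop on an object; "squeeze" is the grip in N (left out, the last holds). Time passes only in rows, so rows that repeat a pose let the fingers close. It gives the time, the measured TCP pose, the force, the opening and the grip force at its end, in the units of the state.
- sense(): the state, without advancing time (a new reading comes with each control period).
- capture(name): name is "scene" or "top" or "wrist"; returns a dict with "color" (480x640x3 uint8, red, green, blue), "depth" (480x640 float32, mm along the optical axis (not along the pixel's ray), 0 where there is no reading), "vertical_fov" (degrees; the focal length in pixels is half the picture's height over the tangent of half this angle, whatever the lens; pixels are square), "cx", "cy" (the principal point, pixels), "k1" (the pictures are not rectified: a ray, as slopes to the right and down, at radius r is drawn at 1 + k1 r^2 times it, then the intrinsics apply), "rvec" (rotation vector, rad) and "tvec" (3), from world to camera coordinates, as OpenCV has them; the wrist camera has in their place "mount" (4x4, takes a point from camera to tool coordinates, whose origin is the TCP and whose axes are the flange's). Camera axes: x right, y down, z forward; pixel columns grow to the right and rows downward; lengths in mm; the calibration is good to about 2 mm. A picture is of the moment at which its call begins: read the wrist's pose just before it.
- finish_job(): hands the job in; it is judged then, once.
The state is a dict: "time_s": time; "joints": joint angles; "dq": joint speeds; "tau": joint torques, N m; "eef_pos": TCP position; "ee_rot": TCP orientation; "force": force on the tool from outside, world axes, zero at the start; "wrist_torque": the same for the moment, N m; "grip_width": opening from 0.0 (shut) to 1.0 (fully open); "grip_force": force on a finger pad.
Only numpy, scipy, OpenCV 4.12 (cv2) and the standard library are available. Lean on these libraries where they do the work, as an engineer would, in place of code of your own. Each camera call takes 0.05 s, during which the arm holds its last target. There are 200 camera calls.

## Working session

There is one attempt and no reset: what is moved stays moved. The work goes in short steps, Python scripts to look and compute and a tool call to move; the robot and the scene stay as the last step left them, time stands still between calls to the robot, and variables do not carry over. Pictures are saved under pics/ and viewed, at most 10 in all, crops included, and the job is handed in when it is done.

Besides the shell and the picture viewer there is one more tool, called after "Call:" in YAML: its name, and indented under it one key for each argument. step_arm: Moves the arm, as the interface text tells. Its arguments: {"type":"object","properties":{"plan":{"type":"array"},"squeeze":{"type":"number"}},"required":["plan"]}

```bash
mkdir -p pics; ls
cat > h.py <<'E'
from rig import *
import numpy as np, cv2
from scipy.spatial.transform import Rotation as R
def qR(q): return R.from_quat([q[1],q[2],q[3],q[0]])
def cam(c,s=None):
    f=240/np.tan(np.radians(c["vertical_fov"])/2)
    if "rvec" in c:
        Rw=R.from_rotvec(np.ravel(c["rvec"])).as_matrix(); t=np.ravel(c["tvec"])
        Rc=Rw.T; o=-Rw.T@t
    else:
        M=np.array(c["mount"]); Q=qR(s["ee_rot"]).as_matrix()
        Rc=Q@M[:3,:3]; o=Q@M[:3,3]+np.array(s["eef_pos"])
    return f,Rc,o
def rays(c,uv):
    f=240/np.tan(np.radians(c["vertical_fov"])/2)
    K=np.array([[f,0,c["cx"]],[0,f,c["cy"]],[0,0,1.]])
    p=cv2.undistortPoints(np.float64(uv).reshape(-1,1,2),K,np.array([c["k1"],0,0,0,0.]))[:,0]
    return np.c_[p,np.ones(len(p))]
def onplane(c,uv,z,s=None):
    _,Rc,o=cam(c,s); d=rays(c,uv)@Rc.T
    return o+d*((z-o[2])/d[:,2])[:,None]
def cloud(c,s=None):
    v,u=np.mgrid[0:480,0:640]
    _,Rc,o=cam(c,s)
    return ((rays(c,np.c_[u.ravel(),v.ravel()])*c["depth"].reshape(-1,1))@Rc.T+o).reshape(480,640,3)
def save(n,im): cv2.imwrite(f"pics/{n}.png",cv2.cvtColor(im,cv2.COLOR_RGB2BGR))
E
python3 - <<'E'
from h import *
import pickle
s=sense(); print(s)
for n in("scene","top","wrist"):
    c=capture(n); save(n,c["color"]); pickle.dump((c,s),open(n+".pkl","wb")); print(n,{k:v for k,v in c.items() if k not in("color","depth")})
E
```

```text
pics
{'time_s': 0.0, 'joints': array([-1.34438623e+00,  3.13436227e-01,  1.49843820e+00,  1.46483171e-05,
        1.33103346e+00, -2.23394415e-01]), 'dq': array([-0.00010024,  0.00158133, -0.00028047, -0.00047864, -0.00031673,
        0.00025464]), 'tau': array([-1.86668825e-03, -4.12272441e+01, -2.59743798e+01, -2.71074186e-04,
        4.15659844e-03,  8.41257474e-06]), 'eef_pos': array([ 228.21887828, -472.60990121,  303.3416516 ]), 'ee_rot': array([-6.57626170e-04,  9.74816088e-01,  2.23009333e-01,  6.12191228e-06]), 'force': array([-0.00128397, -0.25574935, -0.4693343 ]), 'wrist_torque': array([ 0.00215263,  0.04680628, -0.0531534 ]), 'grip_force': 0.0, 'grip_width': 1.0011209768447702}
scene {'vertical_fov': 47.68024925128857, 'cx': 315.9734160623032, 'cy': 235.91537079722573, 'k1': -0.01980149728879994, 'rvec': array([ 0.83159102,  2.54447737, -1.09592342]), 'tvec': array([ 433.86809661, -129.06173299, 1722.70597561])}
top {'vertical_fov': 54.14648381168097, 'cx': 329.16062579054324, 'cy': 235.10606206336462, 'k1': -0.10539287677377357, 'rvec': array([ 2.1107622 , -2.17187962,  0.16654809]), 'tvec': array([ -33.27375354,  506.54828741, 1347.78155666])}
wrist {'vertical_fov': 67.05525108385258, 'cx': 322.0982888250267, 'cy': 241.6972325338478, 'k1': -0.03912171183423931, 'mount': array([[-7.78869942e-04, -9.50224589e-01, -3.11564797e-01,
         7.89023342e+01],
       [ 9.99999696e-01, -7.46522754e-04, -2.23084985e-04,
        -5.00885401e-01],
       [-2.06093719e-05, -3.11564877e-01,  9.50224882e-01,
        -7.12780968e+01],
       [ 0.00000000e+00,  0.00000000e+00,  0.00000000e+00,
         1.00000000e+00]])}
```

View pics/top.png

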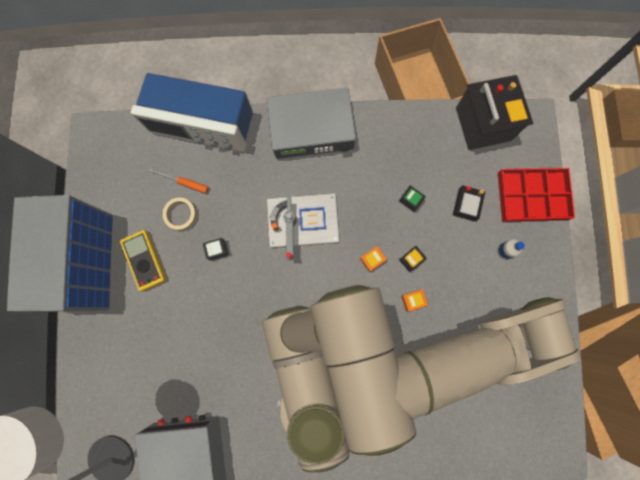

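View pics/scene.png

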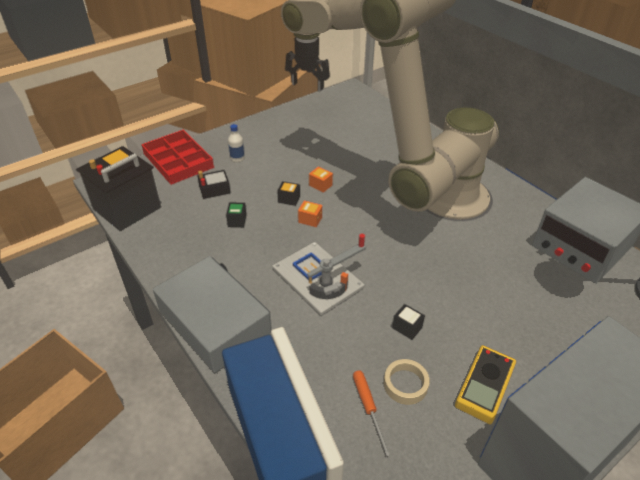

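The top view shows these candidates:
- Black module with the yellow label at (413,258), which fits the description.
- Orange look-alikes at (374,259) and (415,300).
- Green-label module at (412,198).
- White-label module at (215,248).
- Black instrument with a yellow patch at (515,110).

The fixture is at (303,220), with its red grip at (290,256). I choose (413,258) and will check it in a close crop.

Run:
```python
from h import *
import pickle
c,s=pickle.load(open("top.pkl","rb"))
im=c["color"]; save("crop",cv2.resize(im[180:320,255:445],None,fx=4,fy=4,interpolation=cv2.INTER_CUBIC))
hsv=cv2.cvtColor(im,cv2.COLOR_RGB2HSV); P=cloud(c)
def rect(pts,name):
    r=cv2.minAreaRect(pts[:,:2].astype(np.float32)); print(name,len(pts),np.round(pts.mean(0),1),np.round(r[0],1),np.round(r[1],1),round(r[2],1))
v,u=np.mgrid[0:480,0:640]
m=(abs(u-413)<18)&(abs(v-258)<18)
print("z near module",np.percentile(P[m][:,2],[1,10,50,90,99]))
rect(P[m&(P[...,2]>44)&(P[...,2]<60)],"module top")
y=m&(hsv[...,0]>12)&(hsv[...,0]<35)&(hsv[...,1]>120)&(hsv[...,2]>120)
rect(P[y],"label")
k=(u>258)&(u<348)&(v>185)&(v<255)
print("table z",np.median(P[300:310,180:220,2]))
rect(P[k&(P[...,2]>12)&(P[...,2]<27)],"base")
# base contour rect
b=k&(P[...,2]>12)
rect(P[b&(P[...,2]<40)],"base2")
bl=k&(hsv[...,0]>100)&(hsv[...,0]<130)&(hsv[...,1]>130)
uv=np.argwhere(bl)[:,::-1]; q=onplane(c,uv,32); rect(q,"nest blue")
rg=(u>280)&(u<300)&(v>245)&(v<265)&((hsv[...,0]<6)|(hsv[...,0]>174))&(hsv[...,1]>150)
rect(P[rg],"grip")
print(P[rg][:,2].max())
```

```text
z near module [-5.71250996 -2.78287501  2.15003177 51.24659802 55.65516916]
module top 334 [ 429.7 -289.7   50.4] [ 429.8 -290.4] [48.  61.8] 37.7
label 164 [ 431.1 -293.3   50.6] [ 429.9 -291.6] [38.9 43.8] 37.9
table z -0.021493481466109188
base 2595 [554.2  20.3  19.9] [556.7  31.2] [151.3 210.5] 2.8
base2 2836 [554.6  20.2  20.9] [556.7  31.2] [151.3 210.5] 2.8Traceback (most recent call last):
  File "<stdin>", line 21, in <module>
  File "h.py", line 20, in onplane
    _,Rc,o=cam(c,s); d=rays(c,uv)@Rc.T
                       ~~~~^^^^^^
  File "h.py", line 17, in rays
    p=cv2.undistortPoints(np.float64(uv).reshape(-1,1,2),K,np.array([c["k1"],0,0,0,0.]))[:,0]
      ~~~~~~~~~~~~~~~~~~~^^^^^^^^^^^^^^^^^^^^^^^^^^^^^^^^^^^^^^^^^^^^^^^^^^^^^^^^^^^^^^^
cv2.error: OpenCV(4.12.0) /io/opencv/modules/calib3d/src/undistort.dispatch.cpp:347: error: (-215:Assertion failed) CV_IS_MAT(_src) && CV_IS_MAT(_dst) && (_src->rows == 1 || _src->cols == 1) && (_dst->rows == 1 || _dst->cols == 1) && _src->cols + _src->rows - 1 == _dst->rows + _dst->cols - 1 && (CV_MAT_TYPE(_src->type) == CV_32FC2 || CV_MAT_TYPE(_src->type) == CV_64FC2) && (CV_MAT_TYPE(_dst->type) == CV_32FC2 || CV_MAT_TYPE(_dst->type) == CV_64FC2) in function 'cvUndistortPointsInternal'
```

View pics/crop.png

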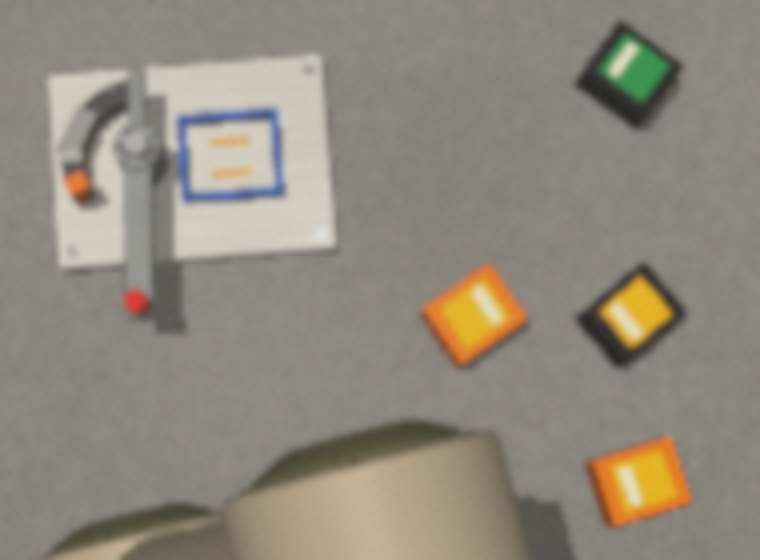

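The crop confirms it: the black module with the yellow label is at crop (632,315), and the look-alikes at (475,315) and (640,480) have orange bodies. The handle is open, with its grip at crop (137,302). The cam's orange stop is at crop (78,184). I'll refine the nest and grip positions and work out the hover move.

```bash
cat >> h.py <<'E'
def move(p,yaw,s=None):
    "tool-axes offset (cm), rotvec (deg) from present pose to TCP p, tool down, tool y at world yaw (deg)"
    s=s or sense(); Q=qR(s["ee_rot"]); y=np.radians(yaw)
    Y=np.array([np.cos(y),np.sin(y),0]);Z=np.array([0,0,-1.]);X=np.cross(Y,Z)
    T=R.from_matrix(np.c_[X,Y,Z])
    print("offset",np.round(Q.inv().apply(np.array(p)-s["eef_pos"])/10,2),"rot",np.round((Q.inv()*T).as_rotvec(degrees=True),2))
E
python3 - <<'E'
from h import *
import pickle
c,s=pickle.load(open("top.pkl","rb"))
im=c["color"]; hsv=cv2.cvtColor(im,cv2.COLOR_RGB2HSV); P=cloud(c)
v,u=np.mgrid[0:480,0:640]
k=(u>295)&(u<330)&(v>200)&(v<235)
I=im.astype(int); bl=k&(I[...,2]-I[...,0]>40)
uv=np.argwhere(bl)[:,::-1].astype(float); q=onplane(c,uv,30); r=cv2.minAreaRect(q[:,:2].astype(np.float32)); print("nest",len(q),r)
rg=(u>280)&(u<300)&(v>240)&(v<270)&(I[...,0]-I[...,1]>80)
uv=np.argwhere(rg)[:,::-1].astype(float); print("grip",len(uv),onplane(c,uv,124).mean(0),np.median(P[rg],0))
move([430,-290,220],37.8,s)
E
```

```text
nest 146 ((559.1773071289062, 1.8857841491699219), (65.65971374511719, 74.46354675292969), 2.2078182697296143)
grip 22 [440.32679113  66.25277564 124.        ] [439.86045944  66.08949616 125.64068995]
offset [26.11 -7.66  8.35] rot [-4.0000e-02 -8.0000e-02 -1.0203e+02]
```

Call:
step_arm:
  plan:
    - {"offset":[4.35,-1.28,1.4],"rot":[0,0,-8.5],"gripper":8.5}
    - {"offset":[8.7,-2.55,2.8],"rot":[0,0,-17],"gripper":8.5}
    - {"offset":[13.05,-3.83,4.2],"rot":[0,0,-25.5],"gripper":8.5}
    - {"offset":[17.4,-5.1,5.6],"rot":[0,0,-34],"gripper":8.5}
    - {"offset":[21.75,-6.4,7],"rot":[0,0,-42.5],"gripper":8.5}
    - {"offset":[26.1,-7.65,8.3],"rot":[0,0,-51],"gripper":8.5}
    - {"offset":[26.1,-7.65,8.3],"rot":[0,0,-59.5],"gripper":8.5}
    - {"offset":[26.1,-7.65,8.3],"rot":[0,0,-68],"gripper":8.5}
    - {"offset":[26.1,-7.65,8.3],"rot":[0,0,-76.5],"gripper":8.5}
    - {"offset":[26.1,-7.65,8.3],"rot":[0,0,-85],"gripper":8.5}
    - {"offset":[26.1,-7.65,8.3],"rot":[0,0,-93.5],"gripper":8.5}
    - {"offset":[26.1,-7.65,8.3],"rot":[0,0,-102],"gripper":8.5}

```text
time_s: 1.35
eef_pos: [430.0, -290.4, 220.7]
ee_rot: [-0.0, 0.437, 0.899, 0.0]
force: [0.3, 0.6, 0.4]
grip_width: 0.996
grip_force: 0.0
```

Call:
step_arm:
  plan:
    - {"offset":[0,0,0],"rot":[0,0,0],"gripper":8.5}
    - {"offset":[0,0,0],"rot":[0,0,0],"gripper":8.5}
    - {"offset":[0,0,0],"rot":[0,0,0],"gripper":8.5}

```text
time_s: 1.65
eef_pos: [430.0, -290.4, 220.8]
ee_rot: [-0.0, 0.442, 0.897, 0.0]
force: [-0.2, 1.2, -0.8]
grip_width: 0.998
grip_force: 0.0
```

Run:
```python
from h import *
s=sense(); c=capture("wrist"); save("w1",c["color"])
print(s["eef_pos"],s["joints"]);
P=cloud(c,s); I=c["color"].astype(int)
v,u=np.mgrid[0:480,0:640]
near=np.hypot(P[...,0]-430,P[...,1]+290)<50
m=near&(P[...,2]>46)&(P[...,2]<54)&(c["depth"]>0)
print("z",np.percentile(P[m][:,2],[5,50,95]))
# top face pixels by depth, ray-cast on z=50 plane
uv=np.argwhere(m)[:,::-1].astype(float); q=onplane(c,uv,50,s)
r=cv2.minAreaRect(q[:,:2].astype(np.float32)); print("top",r)
y=near&(I[...,0]-I[...,2]>80)&(P[...,2]>40)
uv=np.argwhere(y)[:,::-1].astype(float); q=onplane(c,uv,50,s)
r2=cv2.minAreaRect(q[:,:2].astype(np.float32)); print("label",r2)
move([r[0][0],r[0][1],90],r[2] if r[1][0]<r[1][1] else r[2]-90,s)
```

```text
[ 430.01373577 -290.40393176  220.83379463] [-8.20051905e-01  3.80680117e-01  1.63201232e+00  5.61670771e-05
  1.12904626e+00 -1.47629207e+00]
z [50.01031609 51.46377748 52.6333267 ]
top ((430.53759765625, -289.5543212890625), (49.85775375366211, 60.158592224121094), 37.649261474609375)
label ((431.4371337890625, -290.84942626953125), (37.2227897644043, 41.00312805175781), 37.80615997314453)
offset [ 0.03  0.09 13.08] rot [ 0.   -0.01 -0.05]
```

View pics/w1.png

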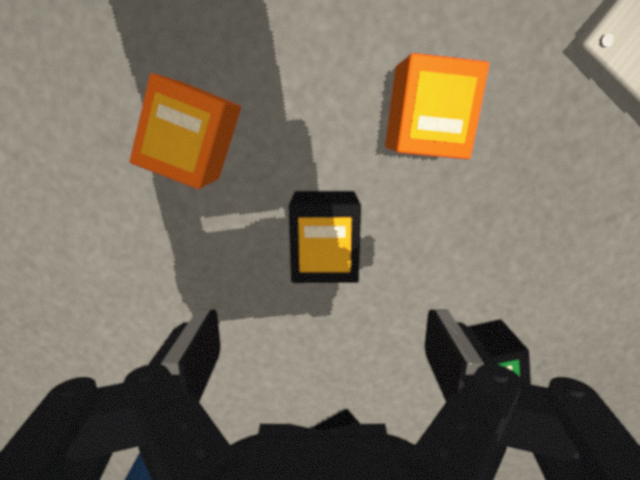

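The wrist view shows the yellow-label black module centred at (325,240) and aligned with the fingers. The look-alikes at (180,130) and (437,105) are clear of the path. Descending to grasp.

Call:
step_arm:
  plan:
    - {"offset":[0,0.1,4],"rot":[0,0,0],"gripper":8.5}
    - {"offset":[0,0.1,8],"rot":[0,0,0],"gripper":8.5}
    - {"offset":[0,0.1,11],"rot":[0,0,0],"gripper":8.5}
    - {"offset":[0,0.1,13],"rot":[0,0,0],"gripper":8.5}
    - {"offset":[0,0.1,13],"rot":[0,0,0],"gripper":8.5}
    - {"offset":[0,0.1,13],"rot":[0,0,0],"gripper":4.5}
    - {"offset":[0,0.1,13],"rot":[0,0,0],"gripper":4.5}
    - {"offset":[0,0.1,13],"rot":[0,0,0],"gripper":4.5}
    - {"offset":[0,0.1,13],"rot":[0,0,0],"gripper":4.5}
    - {"offset":[0,0.1,13],"rot":[0,0,0],"gripper":4.5}
  squeeze: 40

```text
time_s: 2.7
eef_pos: [431.4, -290.2, 92.4]
ee_rot: [0.001, 0.44, 0.898, -0.0]
force: [-0.6, 1.6, 7.2]
grip_width: 0.58
grip_force: 43.0
```

Call:
step_arm:
  plan:
    - {"offset":[0,0,0],"rot":[0,0,0],"gripper":4.5}
    - {"offset":[0,0,0],"rot":[0,0,0],"gripper":4.5}

```text
time_s: 2.9
eef_pos: [431.4, -290.2, 92.4]
ee_rot: [0.001, 0.44, 0.898, -0.0]
force: [-0.8, 2.0, 7.0]
grip_width: 0.578
grip_force: 43.0
```

Run:
```python
from h import *
s=sense(); print(s["eef_pos"],s["grip_width"],s["grip_force"])
move([559,2,220],2.5)
```

```text
[ 431.36369378 -290.2456422    92.38888572] 0.5777739797110016 42.994027733802795
offset [ 15.26  27.99 -12.79] rot [ 0.07  0.15 35.26]
```

Run:
```python
from h import *
move([559,-60,220],2.5)
```

```text
offset [ 10.35  24.19 -12.78] rot [ 0.07  0.15 35.26]
```

Call:
step_arm:
  plan:
    - {"offset":[0,0,-3],"rot":[0,0,0],"gripper":4.5}
    - {"offset":[0,0,-7],"rot":[0,0,0],"gripper":4.5}
    - {"offset":[1,2.4,-10.5],"rot":[0,0,3],"gripper":4.5}
    - {"offset":[2.6,6,-12.8],"rot":[0,0,9],"gripper":4.5}
    - {"offset":[4.2,9.8,-12.8],"rot":[0,0,15],"gripper":4.5}
    - {"offset":[5.9,13.8,-12.8],"rot":[0,0,21],"gripper":4.5}
    - {"offset":[7.6,17.8,-12.8],"rot":[0,0,27],"gripper":4.5}
    - {"offset":[9.2,21.6,-12.8],"rot":[0,0,32],"gripper":4.5}
    - {"offset":[10.35,24.2,-12.8],"rot":[0,0,35.2],"gripper":4.5}
    - {"offset":[10.35,24.2,-12.8],"rot":[0,0,35.2],"gripper":4.5}
    - {"offset":[10.35,24.2,-12.8],"rot":[0,0,35.2],"gripper":4.5}
    - {"offset":[10.35,24.2,-12.8],"rot":[0,0,35.2],"gripper":4.5}

```text
time_s: 4.1
eef_pos: [558.3, -60.4, 218.9]
ee_rot: [-0.0, 0.691, 0.723, -0.0]
force: [-0.8, 0.0, -3.5]
grip_width: 0.577
grip_force: 44.6
```

Run:
```python
from h import *
import pickle
s=sense(); c=capture("wrist"); save("w2",c["color"]); pickle.dump((c,s),open("w2.pkl","wb"))
print(s["eef_pos"],s["grip_width"],s["grip_force"],s["time_s"])
P=cloud(c,s); I=c["color"].astype(int)
bl=(I[...,2]-I[...,0]>40)&(np.hypot(P[...,0]-559,P[...,1]-2)<60)&(P[...,2]<45)
top=bl&(abs(P[...,2]-32)<4)
for n,m in(("blue",bl),("top",top)):
    uv=np.argwhere(m)[:,::-1].astype(float); q=onplane(c,uv,32,s); print(n,len(q),np.median(P[m][:,2]),cv2.minAreaRect(q[:,:2].astype(np.float32)))
```

```text
[558.3073575  -60.44853947 218.86114639] 0.5765160421912213 44.62113976478577 4.1
blue 3370 33.12828336658623 ((560.0774536132812, 3.809062957763672), (65.66642761230469, 75.56845092773438), 2.5535664558410645)
top 3340 33.13782405233917 ((560.0475463867188, 3.807781219482422), (65.60742950439453, 75.56793212890625), 2.552595376968384)
```

View pics/w2.png

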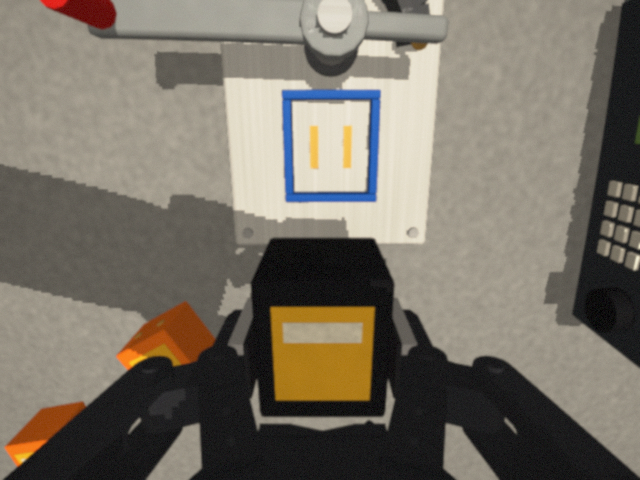

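The wrist view shows the empty nest at (331,146) and the held module's label at (323,355). The handle's pivot is at (333,20). I'll check the held module's offset and then compute the placing pose.

Run:
```python
from h import *
import pickle
c,s=pickle.load(open("w2.pkl","rb"))
I=c["color"].astype(int); v,u=np.mgrid[0:480,0:640]
y=(I[...,0]-I[...,2]>80)&(u>262)&(u<385)&(v>295)&(v<410)
uv=np.argwhere(y)[:,::-1].astype(float); q=onplane(c,uv,s["eef_pos"][2]-42.4,s)
r=cv2.minAreaRect(q[:,:2].astype(np.float32)); print(r)
Q=qR(s["ee_rot"]); print("label in tool",Q.inv().apply(np.r_[r[0],s["eef_pos"][2]-42.4]-s["eef_pos"]))
move([560.1,2.8,140],2.55)
```

```text
((557.08740234375, -62.268375396728516), (36.88393020629883, 40.701454162597656), 2.518172264099121)
label in tool [-1.75991358 -1.27803895 42.40081855]
offset [6.33 0.46 7.89] rot [-0.02  0.   -0.03]
```

Call:
step_arm:
  plan:
    - {"offset":[2,0.2,0],"rot":[0,0,0],"gripper":4.5}
    - {"offset":[5,0.45,1],"rot":[0,0,0],"gripper":4.5}
    - {"offset":[6.4,0.54,4],"rot":[0,0,0],"gripper":4.5}
    - {"offset":[6.4,0.54,7],"rot":[0,0,0],"gripper":4.5}
    - {"offset":[6.4,0.54,8.3],"rot":[0,0,0],"gripper":4.5}
    - {"offset":[6.4,0.54,8.3],"rot":[0,0,0],"gripper":4.5}
    - {"offset":[6.4,0.54,8.3],"rot":[0,0,0],"gripper":4.5}
    - {"offset":[6.4,0.54,8.3],"rot":[0,0,0],"gripper":4.5}

```text
time_s: 4.95
eef_pos: [561.9, 3.8, 137.5]
ee_rot: [0.001, 0.691, 0.723, 0.001]
force: [-0.4, -0.7, -3.7]
grip_width: 0.577
grip_force: 44.5
```

Call:
step_arm:
  plan:
    - {"offset":[0,0,0.3],"rot":[0,0,0],"gripper":4.5}
    - {"offset":[0,0,0.6],"rot":[0,0,0],"gripper":4.5}
    - {"offset":[0,0,0.9],"rot":[0,0,0],"gripper":4.5}
    - {"offset":[0,0,0.9],"rot":[0,0,0],"gripper":4.5}

```text
time_s: 5.35
eef_pos: [561.0, 4.4, 126.4]
ee_rot: [-0.0, 0.691, 0.723, -0.0]
force: [-0.1, 0.5, -4.5]
grip_width: 0.573
grip_force: 44.6
```

Call:
step_arm:
  plan:
    - {"offset":[-0.08,0,0],"rot":[0,0,0],"gripper":4.5}
    - {"offset":[-0.08,0,0.2],"rot":[0,0,0],"gripper":4.5}
    - {"offset":[-0.08,0,0.4],"rot":[0,0,0],"gripper":4.5}
    - {"offset":[-0.08,0,0.6],"rot":[0,0,0],"gripper":4.5}
    - {"offset":[-0.08,0,0.6],"rot":[0,0,0],"gripper":4.5}

```text
time_s: 5.85
eef_pos: [561.1, 3.7, 120.5]
ee_rot: [-0.0, 0.691, 0.723, -0.0]
force: [-0.6, -0.0, -3.6]
grip_width: 0.577
grip_force: 44.6
```

Call:
step_arm:
  plan:
    - {"offset":[0,0,0.25],"rot":[0,0,0],"gripper":4.5}
    - {"offset":[0,0,0.5],"rot":[0,0,0],"gripper":4.5}
    - {"offset":[0,0,0.7],"rot":[0,0,0],"gripper":4.5}
    - {"offset":[0,0,0.75],"rot":[0,0,0],"gripper":4.5}
    - {"offset":[0,0,0.75],"rot":[0,0,0],"gripper":4.5}

```text
time_s: 6.35
eef_pos: [561.3, 3.6, 113.3]
ee_rot: [-0.0, 0.691, 0.723, -0.0]
force: [-0.6, 0.8, -4.1]
grip_width: 0.58
grip_force: 44.6
```

Call:
step_arm:
  plan:
    - {"offset":[0,0,0.05],"rot":[0,0,0],"gripper":4.5}
    - {"offset":[0,0,0.1],"rot":[0,0,0],"gripper":4.5}
    - {"offset":[0,0,0.1],"rot":[0,0,0],"gripper":4.5}

```text
time_s: 6.65
eef_pos: [561.3, 3.6, 112.5]
ee_rot: [0.0, 0.691, 0.723, 0.0]
force: [-0.6, 0.9, -4.3]
grip_width: 0.578
grip_force: 44.9
```

Call:
step_arm:
  plan:
    - {"offset":[0,0,0.06],"rot":[0,0,0],"gripper":4.5}
    - {"offset":[0,0,0.06],"rot":[0,0,0],"gripper":5.5}
    - {"offset":[0,0,0.06],"rot":[0,0,0],"gripper":6.5}
    - {"offset":[0,0,0.06],"rot":[0,0,0],"gripper":8.5}
    - {"offset":[0,0,0.06],"rot":[0,0,0],"gripper":8.5}
    - {"offset":[0,0,0.06],"rot":[0,0,0],"gripper":8.5}
    - {"offset":[0,0,-3],"rot":[0,0,0],"gripper":8.5}
    - {"offset":[0,0,-7],"rot":[0,0,0],"gripper":8.5}
    - {"offset":[0,0,-11.5],"rot":[0,0,0],"gripper":8.5}
    - {"offset":[0,0,-11.5],"rot":[0,0,0],"gripper":8.5}
    - {"offset":[0,0,-11.5],"rot":[0,0,0],"gripper":8.5}

```text
time_s: 7.75
eef_pos: [561.4, 3.6, 227.9]
ee_rot: [0.001, 0.691, 0.723, 0.0]
force: [-0.1, -0.0, 0.4]
grip_width: 0.996
grip_force: 0.0
```

Run:
```python
from h import *
import pickle
s=sense(); c=capture("wrist"); save("w3",c["color"]); pickle.dump((c,s),open("w3.pkl","wb"))
print(s["eef_pos"],s["force"],s["time_s"])
P=cloud(c,s)
m=(np.hypot(P[...,0]-560,P[...,1]-4)<48)&(P[...,2]>64)&(P[...,2]<76)
uv=np.argwhere(m)[:,::-1].astype(float); q=onplane(c,uv,70,s); print(len(q),np.percentile(P[m][:,2],[5,50,95]),cv2.minAreaRect(q[:,:2].astype(np.float32)))
A=np.c_[P[m][:,:2]-[560,4],np.ones(m.sum())]; print("plane",np.linalg.lstsq(A,P[m][:,2],rcond=None)[0])
```

```text
[561.35722915   3.6097207  227.88753648] [-1.09587277e-01 -1.64226168e-04  3.60393547e-01] 7.75
6421 [69.90638231 71.45687823 72.64441173] ((560.4021606445312, 4.14405632019043), (49.856529235839844, 60.9041862487793), 2.5069334506988525)
plane [ 9.54547839e-04 -1.17712520e-02  7.13598620e+01]
```

View pics/w3.png

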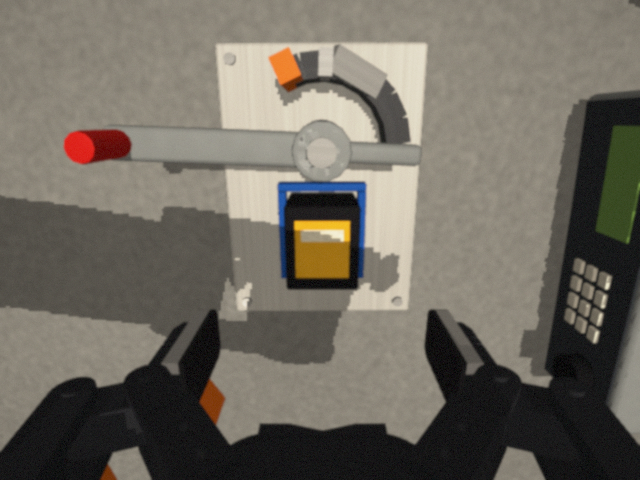

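The module is seated in the nest at (322,250) and square, with its top at the expected height. The handle is still open, with its grip at (85,146). The cam shows ramp around (355,70), crest (325,62), notch (308,65) and orange stop (285,68). Next I'll measure the cam angles.

Run:
```python
from h import *
import pickle
c,s=pickle.load(open("w3.pkl","rb")); P=cloud(c,s); I=c["color"].astype(int)
yaw=np.radians(2.55); pv=np.array([557.3,68.8])
d=P[...,:2]-pv; r=np.hypot(d[...,0],d[...,1]); a=np.arctan2(d[...,1],d[...,0])-yaw
for t in np.arange(-0.1,3.2,0.1):
    m=(abs(a-t)<.05)&(abs(r-51)<5)&(c["depth"]>0)
    if m.sum(): print(round(t,2),m.sum(),np.round(np.median(P[m][:,2]),1),np.round(np.median(I[m],0)))
rg=(I[...,0]-I[...,1]>100)&(P[...,2]>60)&(abs(P[...,1]-66)<40)
top=rg&(P[...,2]>120)
uv=np.argwhere(top)[:,::-1].astype(float); print("grip",rg.sum(),top.sum(),P[rg][:,2].max(),onplane(c,uv,125,s).mean(0), P[rg].mean(0))
m=(abs(r-60)<15)&(P[...,2]>70)
print(P[m].mean(0),np.median(P[m][:,2]))
m=(r<14)&(P[...,2]>80);print("post",np.median(P[m],0), P[m][:,2].max())
print(s["joints"])
```

```text
-0.1 151 89.2 [145. 143. 133.]
0.0 177 88.9 [152. 150. 139.]
0.1 147 50.5 [83. 80. 76.]
0.2 122 50.3 [82. 79. 75.]
0.3 116 50.2 [82. 80. 77.]
0.4 126 50.2 [83. 80. 77.]
0.5 128 50.4 [83. 80. 77.]
0.6 125 50.1 [84. 81. 78.]
0.7 132 50.1 [85. 82. 79.]
0.8 127 51.2 [165. 158. 146.]
0.9 136 52.8 [168. 161. 148.]
1.0 136 54.2 [168. 161. 149.]
1.1 140 55.8 [168. 161. 149.]
1.2 143 57.1 [168. 161. 149.]
1.3 151 58.6 [168. 161. 149.]
1.4 152 59.9 [168. 162. 149.]
1.5 152 60.8 [209. 201. 186.]
1.6 146 60.3 [198. 190. 178.]
1.7 137 50.2 [87. 83. 81.]
1.8 137 50.3 [89. 86. 83.]
1.9 164 75.1 [239. 131.  49.]
2.0 172 75.3 [240. 131.  46.]
2.1 146 75.2 [240. 132.  47.]
2.2 74 21.3 [134. 124. 112.]
2.3 109 21.1 [216. 206. 187.]
2.4 102 21.2 [218. 208. 190.]
2.5 104 21.2 [218. 208. 189.]
2.6 103 21.1 [217. 207. 188.]
2.7 102 21.1 [218. 209. 189.]
2.8 96 21.4 [218. 209. 189.]
2.9 164 23.0 [178. 171. 154.]
3.0 160 89.2 [158. 156. 145.]
3.1 80 89.3 [156. 154. 143.]
grip 879 827 299.13633167632554 [442.55886214  68.92097404 125.        ] [445.32055938  69.84548531 125.56364802]
[556.31144529  21.54077393 203.62508054] 233.9273948214073
post [557.23471872  69.41566666  93.7476268 ] 103.38679859313564
[-2.02257068e-01  4.59092024e-01  1.49313732e+00  1.23004514e-05
  1.18781534e+00 -2.47145791e-01]
```

Cam measured as swing angles:

| Feature | Swing (rad) |
|---|---|
| Handle now | about -0.04 |
| Ramp start | about 0.75 |
| Crest | 1.43–1.58 |
| Notch | about 1.6–1.83 |
| End stop | from about 1.85 |

So locking should happen near 1.7. I'll go above the grip with the tool y along the push direction, straddle it loosely, and then follow the arc.

Run:
```python
from h import *
move([442.4,68.8,220],-89.8)
```

```text
offset [  7.04 -11.55   0.68] rot [-6.000e-02  4.000e-02  9.237e+01]
```

Call:
step_arm:
  plan:
    - {"offset":[0.6,-1.0,0],"rot":[0,0,8.4],"gripper":8.5}
    - {"offset":[1.9,-3.1,0],"rot":[0,0,16.8],"gripper":8.5}
    - {"offset":[3.2,-5.2,0],"rot":[0,0,25.2],"gripper":8.5}
    - {"offset":[4.5,-7.3,0],"rot":[0,0,33.6],"gripper":8.5}
    - {"offset":[5.8,-9.5,0.3],"rot":[0,0,42],"gripper":8.5}
    - {"offset":[7.05,-11.55,0.7],"rot":[0,0,50.4],"gripper":8.5}
    - {"offset":[7.05,-11.55,0.7],"rot":[0,0,58.8],"gripper":8.5}
    - {"offset":[7.05,-11.55,0.7],"rot":[0,0,67.2],"gripper":8.5}
    - {"offset":[7.05,-11.55,0.7],"rot":[0,0,75.6],"gripper":8.5}
    - {"offset":[7.05,-11.55,0.7],"rot":[0,0,84],"gripper":8.5}
    - {"offset":[7.05,-11.55,0.7],"rot":[0,0,92.4],"gripper":8.5}
    - {"offset":[7.05,-11.55,0.7],"rot":[0,0,92.4],"gripper":8.5}

```text
time_s: 9.0
eef_pos: [442.2, 68.9, 219.1]
ee_rot: [-0.0, 1.0, 0.001, -0.001]
force: [-0.1, 0.1, 0.2]
grip_width: 0.998
grip_force: 0.0
```

Call:
step_arm:
  plan:
    - {"offset":[0,0,0],"rot":[0,0,0],"gripper":8.5}
    - {"offset":[0,0,0],"rot":[0,0,0],"gripper":8.5}

```text
time_s: 9.2
eef_pos: [442.6, 68.9, 219.9]
ee_rot: [-0.0, 1.0, 0.003, -0.0]
force: [-0.3, 0.5, -0.1]
grip_width: 0.996
grip_force: 0.0
```

Run:
```python
from h import *
s=sense(); c=capture("wrist"); save("w4",c["color"])
P=cloud(c,s); I=c["color"].astype(int)
rg=(I[...,0]-I[...,1]>100)&(I[...,0]-I[...,2]>100)&(abs(P[...,2]-125)<5)&(np.hypot(P[...,0]-442,P[...,1]-68)<30)
uv=np.argwhere(rg)[:,::-1].astype(float); q=onplane(c,uv,125,s)
print(s["eef_pos"],"grip",rg.sum(),q.mean(0),cv2.minAreaRect(q[:,:2].astype(np.float32)))
move([442.4,68.8,175],-89.8)
```

```text
[442.57471509  68.87478845 219.92178998] grip 560 [442.42830395  68.41565973 125.        ] ((442.9215393066406, 68.49675750732422), (14.948636054992676, 13.138068199157715), 1.0000224113464355)
offset [-0.02  0.01  4.51] rot [-0.    0.04  0.1 ]
```

Call:
step_arm:
  plan:
    - {"offset":[0,0,2],"rot":[0,0,0],"gripper":8.5}
    - {"offset":[0,0,4],"rot":[0,0,0],"gripper":8.5}
    - {"offset":[0,0,4.5],"rot":[0,0,0],"gripper":6}
    - {"offset":[0,0,4.5],"rot":[0,0,0],"gripper":4}
    - {"offset":[0,0,4.5],"rot":[0,0,0],"gripper":2.6}
    - {"offset":[0,0,4.5],"rot":[0,0,0],"gripper":2.6}
    - {"offset":[0,0,4.5],"rot":[0,0,0],"gripper":2.6}
    - {"offset":[0,0,4.5],"rot":[0,0,0],"gripper":2.6}
    - {"offset":[0,0,4.5],"rot":[0,0,0],"gripper":2.6}

```text
time_s: 10.15
eef_pos: [442.8, 68.9, 175.6]
ee_rot: [0.0, 1.0, 0.002, 0.0]
force: [-0.5, -0.3, 0.4]
grip_width: 0.306
grip_force: 0.0
```

Call:
step_arm:
  plan:
    - {"offset":[0.01,0.58,0],"rot":[0,0,-2.9],"gripper":2.6}
    - {"offset":[0.06,1.15,0],"rot":[0,0,-5.7],"gripper":2.6}
    - {"offset":[0.13,1.72,0],"rot":[0,0,-8.6],"gripper":2.6}
    - {"offset":[0.23,2.29,0],"rot":[0,0,-11.5],"gripper":2.6}

```text
time_s: 10.55
eef_pos: [445.0, 45.9, 175.4]
ee_rot: [-0.0, 0.995, 0.103, -0.0]
force: [-0.8, 0.9, 1.3]
grip_width: 0.301
grip_force: 0.5
```

Call:
step_arm:
  plan:
    - {"offset":[0.01,0.58,0],"rot":[0,0,-2.9],"gripper":2.6}
    - {"offset":[0.06,1.15,0],"rot":[0,0,-5.7],"gripper":2.6}
    - {"offset":[0.13,1.72,0],"rot":[0,0,-8.6],"gripper":2.6}
    - {"offset":[0.23,2.29,0],"rot":[0,0,-11.5],"gripper":2.6}
    - {"offset":[0.36,2.85,0],"rot":[0,0,-14.3],"gripper":2.6}
    - {"offset":[0.51,3.4,0],"rot":[0,0,-17.2],"gripper":2.6}
    - {"offset":[0.7,3.94,0],"rot":[0,0,-20.1],"gripper":2.6}
    - {"offset":[0.91,4.48,0],"rot":[0,0,-22.9],"gripper":2.6}

```text
time_s: 11.35
eef_pos: [462.9, 3.8, 175.3]
ee_rot: [-0.0, 0.955, 0.298, -0.0]
force: [-1.3, -0.0, 0.6]
grip_width: 0.302
grip_force: 0.5
```

Run:
```python
from h import *
s=sense(); d=np.array(s["eef_pos"][:2])-[557.3,68.8]
print(s["eef_pos"],np.hypot(*d),"phi",np.arctan2(-d[1],-d[0])-.0445,s["force"],s["joints"])
for b in np.arange(.03,.37,.03): print("%.2f x%.2f y%.2f r%.1f"%(b,11.5*(1-np.cos(b)),11.5*np.sin(b),-np.degrees(b)))
```

```text
[462.93405821   3.80085026 175.34120178] 114.58542855494939 phi 0.558668771583015 [-1.25427901 -0.03866087  0.6178456 ] [-2.45748906e-01  3.32867128e-01  1.84262364e+00  7.01399163e-05
  9.66941548e-01  7.19530530e-01]
0.03 x0.01 y0.34 r-1.7
0.06 x0.02 y0.69 r-3.4
0.09 x0.05 y1.03 r-5.2
0.12 x0.08 y1.38 r-6.9
0.15 x0.13 y1.72 r-8.6
0.18 x0.19 y2.06 r-10.3
0.21 x0.25 y2.40 r-12.0
0.24 x0.33 y2.73 r-13.8
0.27 x0.42 y3.07 r-15.5
0.30 x0.51 y3.40 r-17.2
0.33 x0.62 y3.73 r-18.9
0.36 x0.74 y4.05 r-20.6
```

Everything is tracking well. Continuing slowly onto the ramp, 0.03 rad per row for 0.36 rad.

Call:
step_arm:
  plan:
    - {"offset":[0.01,0.34,0],"rot":[0,0,-1.7],"gripper":2.6}
    - {"offset":[0.02,0.69,0],"rot":[0,0,-3.4],"gripper":2.6}
    - {"offset":[0.05,1.03,0],"rot":[0,0,-5.2],"gripper":2.6}
    - {"offset":[0.08,1.38,0],"rot":[0,0,-6.9],"gripper":2.6}
    - {"offset":[0.13,1.72,0],"rot":[0,0,-8.6],"gripper":2.6}
    - {"offset":[0.19,2.06,0],"rot":[0,0,-10.3],"gripper":2.6}
    - {"offset":[0.25,2.4,0],"rot":[0,0,-12],"gripper":2.6}
    - {"offset":[0.33,2.73,0],"rot":[0,0,-13.8],"gripper":2.6}
    - {"offset":[0.42,3.07,0],"rot":[0,0,-15.5],"gripper":2.6}
    - {"offset":[0.51,3.4,0],"rot":[0,0,-17.2],"gripper":2.6}
    - {"offset":[0.62,3.73,0],"rot":[0,0,-18.9],"gripper":2.6}
    - {"offset":[0.74,4.05,0],"rot":[0,0,-20.6],"gripper":2.6}

```text
time_s: 12.55
eef_pos: [491.4, -25.0, 175.1]
ee_rot: [-0.001, 0.886, 0.464, -0.001]
force: [-5.4, 2.1, 1.7]
grip_width: 0.307
grip_force: 2.6
```

Call:
step_arm:
  plan:
    - {"offset":[0.01,0.34,0],"rot":[0,0,-1.7],"gripper":2.6}
    - {"offset":[0.02,0.69,0],"rot":[0,0,-3.4],"gripper":2.6}
    - {"offset":[0.05,1.03,0],"rot":[0,0,-5.2],"gripper":2.6}
    - {"offset":[0.08,1.38,0],"rot":[0,0,-6.9],"gripper":2.6}
    - {"offset":[0.13,1.72,0],"rot":[0,0,-8.6],"gripper":2.6}
    - {"offset":[0.19,2.06,0],"rot":[0,0,-10.3],"gripper":2.6}
    - {"offset":[0.25,2.4,0],"rot":[0,0,-12],"gripper":2.6}
    - {"offset":[0.33,2.73,0],"rot":[0,0,-13.8],"gripper":2.6}
    - {"offset":[0.42,3.07,0],"rot":[0,0,-15.5],"gripper":2.6}
    - {"offset":[0.51,3.4,0],"rot":[0,0,-17.2],"gripper":2.6}
    - {"offset":[0.62,3.73,0],"rot":[0,0,-18.9],"gripper":2.6}
    - {"offset":[0.74,4.05,0],"rot":[0,0,-20.6],"gripper":2.6}

```text
time_s: 13.75
eef_pos: [528.7, -42.0, 175.5]
ee_rot: [-0.001, 0.789, 0.615, -0.001]
force: [-7.3, 1.1, 5.9]
grip_width: 0.305
grip_force: 3.9
```

```bash
cat > st.py <<'E'
from h import *
s=sense(); c=capture("wrist"); d=np.array(s["eef_pos"][:2])-[557.3,68.8]
print(s["eef_pos"],np.hypot(*d),"phi",np.arctan2(-d[1],-d[0])-.0445,s["force"],s["grip_width"],s["grip_force"])
P=cloud(c,s); I=c["color"].astype(int); d=P[...,:2]-[557.3,68.8]; r=np.hypot(d[...,0],d[...,1])
b=(r>30)&(r<85)&(P[...,2]>80)&(P[...,2]<105)&(d[...,1]<-10)
print("bar z",b.sum(),np.median(P[b][:,2]),"swing",np.median(np.arctan2(-d[...,1],-d[...,0])[b])-.0445)
save("last",c["color"])
E
python3 st.py
```

```text
[528.70336211 -42.00864453 175.48961289] 114.43916899449891 phi 1.2737347858782324 [-7.27453947  1.11682423  5.87966529] 0.3050604182994425 3.9287500083446503
bar z 6117 93.38518694649207 swing 1.207741408782695
```

Call:
step_arm:
  plan:
    - {"offset":[0.01,0.34,-0.1],"rot":[0,0,-1.7],"gripper":2.6}
    - {"offset":[0.02,0.69,-0.2],"rot":[0,0,-3.4],"gripper":2.6}
    - {"offset":[0.05,1.03,-0.3],"rot":[0,0,-5.2],"gripper":2.6}
    - {"offset":[0.08,1.38,-0.4],"rot":[0,0,-6.9],"gripper":2.6}
    - {"offset":[0.13,1.72,-0.4],"rot":[0,0,-8.6],"gripper":2.6}
    - {"offset":[0.19,2.06,-0.4],"rot":[0,0,-10.3],"gripper":2.6}
    - {"offset":[0.25,2.4,-0.4],"rot":[0,0,-12],"gripper":2.6}
    - {"offset":[0.33,2.73,-0.4],"rot":[0,0,-13.8],"gripper":2.6}

```text
time_s: 14.6
eef_pos: [556.2, -45.7, 179.1]
ee_rot: [-0.001, 0.709, 0.705, -0.001]
force: [-5.1, -1.4, 3.6]
grip_width: 0.301
grip_force: 2.2
```

```bash
python3 st.py
```

```text
[556.16574957 -45.74478577 179.13238517] 114.55040144944415 phi 1.5163944063483403 [-5.12948387 -1.41905049  3.6278614 ] 0.3012469816028876 2.212488055229187
bar z 6109 97.08087756326054 swing 1.4539075256939622
```

Call:
step_arm:
  plan:
    - {"offset":[0,0.23,0],"rot":[0,0,-1.1],"gripper":2.6}
    - {"offset":[0.01,0.46,0],"rot":[0,0,-2.3],"gripper":2.6}
    - {"offset":[0.02,0.69,0],"rot":[0,0,-3.4],"gripper":2.6}
    - {"offset":[0.04,0.92,0],"rot":[0,0,-4.6],"gripper":2.6}
    - {"offset":[0.06,1.15,0],"rot":[0,0,-5.7],"gripper":2.6}

```text
time_s: 15.15
eef_pos: [568.4, -45.3, 179.3]
ee_rot: [-0.0, 0.673, 0.739, -0.0]
force: [-3.9, -1.3, 1.5]
grip_width: 0.304
grip_force: 2.0
```

```bash
python3 st.py
```

```text
[568.41533639 -45.33241128 179.32455961] 114.67239427176644 phi 1.623379992483928 [-3.907147   -1.26379386  1.54669474] 0.30354219981686287 1.9810574501752853
bar z 6124 97.47356899036981 swing 1.5626366375028151
```

Call:
step_arm:
  plan:
    - {"offset":[0,0.15,0],"rot":[0,0,-0.7],"gripper":2.6}
    - {"offset":[0,0.3,0],"rot":[0,0,-1.5],"gripper":2.6}
    - {"offset":[0.01,0.45,0],"rot":[0,0,-2.2],"gripper":2.6}
    - {"offset":[0.01,0.55,0],"rot":[0,0,-2.7],"gripper":2.6}

```text
time_s: 15.6
eef_pos: [574.3, -44.6, 179.5]
ee_rot: [0.001, 0.656, 0.755, 0.0]
force: [-0.5, -0.8, 0.5]
grip_width: 0.303
grip_force: 0.0
```

```bash
python3 st.py
```

```text
[574.34848343 -44.58287534 179.51058632] 114.65743416025468 phi 1.6755403547167609 [-0.54057814 -0.81641173  0.50335749] 0.3031814913972138 0.0
bar z 6003 96.46819878879901 swing 1.6386231288310225
```

Call:
step_arm:
  plan:
    - {"offset":[0,0,0],"rot":[0,0,0],"gripper":2.6}
    - {"offset":[0,0,0],"rot":[0,0,0],"gripper":2.6}
    - {"offset":[0,0,0],"rot":[0,0,0],"gripper":2.6}

```text
time_s: 15.95
eef_pos: [573.9, -44.7, 179.5]
ee_rot: [0.0, 0.656, 0.755, 0.0]
force: [-0.4, 0.0, -0.4]
grip_width: 0.31
grip_force: 0.0
```

```bash
python3 st.py
```

```text
[573.91529116 -44.65532279 179.45597817] 114.6655055748272 phi 1.6717105182739844 [-0.39028815  0.00097011 -0.41763146] 0.309972317760459 0.0
bar z 5509 89.07024536635183 swing 1.6968335805780927
```

The handle has dropped into the notch: the bar is at its down height with swing about 1.70 and no force on the tool. Backing off straight up.

Call:
step_arm:
  plan:
    - {"offset":[0,0,0],"rot":[0,0,0],"gripper":4.5}
    - {"offset":[0,0,0],"rot":[0,0,0],"gripper":4.5}
    - {"offset":[0,0,0],"rot":[0,0,0],"gripper":4.5}
    - {"offset":[0,0,-3],"rot":[0,0,0],"gripper":4.5}
    - {"offset":[0,0,-7],"rot":[0,0,0],"gripper":4.5}
    - {"offset":[0,0,-10],"rot":[0,0,0],"gripper":4.5}
    - {"offset":[0,0,-10],"rot":[0,0,0],"gripper":4.5}
    - {"offset":[0,0,-10],"rot":[0,0,0],"gripper":4.5}
    - {"offset":[0,0,-10],"rot":[0,0,0],"gripper":4.5}

```text
time_s: 16.9
eef_pos: [573.5, -44.6, 278.0]
ee_rot: [-0.001, 0.656, 0.755, -0.001]
force: [1.3, -0.3, -0.4]
grip_width: 0.528
grip_force: 0.0
```

```bash
python3 st.py
```

```text
[573.49902661 -44.58927989 278.01084324] 114.540548524161 phi 1.6681982045589203 [ 1.2979129  -0.25133588 -0.37419754] 0.5282293255985758 0.0
bar z 2264 89.04233443678561 swing 1.7009606479324089
```

View pics/last.png

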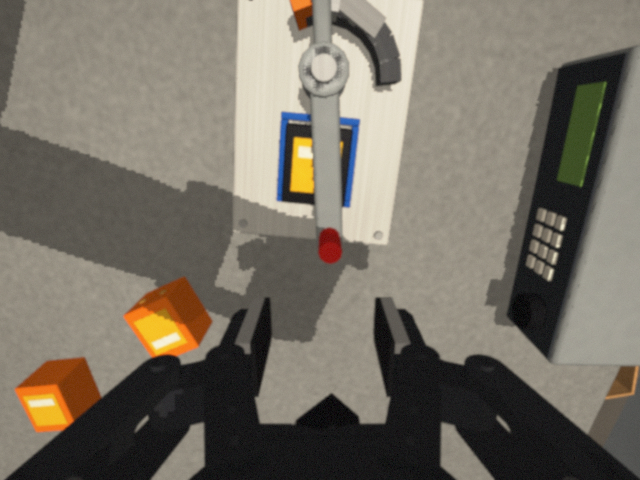

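The bar lies over the seated module at (318,160), with the grip at (330,245). The tail sits in the notch beside the orange stop at (303,12), and the gripper is clear. Handing in.

```bash
python3 -c "
from rig import *
print(finish_job())"
```

```text
the job is handed in; nothing more can be done
None
```

I handed the job in at about 17 s: the yellow-label module is seated in the blue nest and released, and the handle rode over the cam and is down in the notch at about 1.70 rad. The pushing force stayed below about 10 N; the hand-in returned no verdict.

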